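# Push the hot loaf tin through the posts into its bay

### The arm

A 7-joint arm with a two-finger parallel gripper is mounted at the origin on the work surface. World frame = base frame: x ahead of the robot, y to its left, z up, the work surface at z = 0. Lengths are in m, angles in rad, forces in N, time in s.
With the tool pointing down it reaches from about 0.4 to 0.85 m from the base axis. Payload 10.4 kg.
Tool frame: the origin (TCP) lies at the very end of the fingers, on their centre line; the grasp point (between the pads) lies 19 mm behind it; z points along the fingers, y is the direction in which the jaws open and shut (so a half turn about z gives the same grasp; the last joint's range is limited). The gripper opens to 87 mm and grips with 3 to 60 N. Pads are 19 mm wide; open, the fingers measure 117 mm over their backs; the gripper's body (75 mm by 190 mm) begins 51 mm behind the grasp point.
Start: joints at [1.288, 0.332, -0.065, 1.46, 0.022, 1.35, -0.088], TCP at [0.161, -0.604, 0.202] pointing down, gripper open.
Joint ranges: [-2.6, 2.6], [-0.5, 2.12], [-1.47, 1.34], [0.16, 2.42], [-1.27, 4.41], [0.06, 2.06], [-2.6, 2.6]. Speed limits (rad/s): [2.22, 2.22, 2.79, 2.79, 3.14, 3.14, 3.14].

### API

Orientations are given as a unit quaternion [x, y, z, w].
In Python, from bench import read_state, camera, close_job, recognise, masks_of gives the robot as it stands.
- The arm moves only by the tool play_rows, never from a script. Its argument "moves" is a list of rows, each a list of 3 entries, a list of its own where there are three numbers: the shift along the tool's x, y, z in cm, then the turn, a rotation vector about the tool's x, y, z in rad, then the finger opening in cm, from 0 to 8.7. In form: [[[dx, dy, dz], [ax, ay, az], jaw], ...]. A call has 1 to 8 rows; each row is the pose to reach, as a shift and turn from the pose commanded when the call began, along the tool's axes at that moment; what a row does not reach only later rows make up. A row lasts 1/8 s, in which the tool goes at most 62.5 mm and 10.7 degrees, less where a joint would pass 70% of its speed; a pose out of reach is approached as far as the arm can. A call with a gripper value outside its range is refused whole. The fingers move at their own pace and stop on an object; "grip_force" is the grip in N (left out, the last holds). Time passes only in rows, so rows that repeat a pose let the fingers close. It gives the time, the measured TCP pose, the force and the opening at its end, in the units of the state.
- read_state(): the state, without advancing time (a new reading comes with each control period).
- camera(name): name is "scene" or "top" or "wrist"; returns a dict with "frame" (480x640x3 uint8, red, green, blue), "intrinsics" (3x3 intrinsics, pixels), "k1" (the pictures are not rectified: a ray, as slopes to the right and down, at radius r is drawn at 1 + k1 r^2 times it, then the intrinsics apply), "camera_from_world" (4x4, takes a point from world to camera coordinates). Camera axes: x right, y down, z forward; pixel columns grow to the right and rows downward; lengths in m; the calibration is good to about 2 mm. A picture is of the moment at which its call begins. There is no depth.
- close_job(): hands the job in, once; it reports no verdict.
Trained networks look in a picture, given as the dict that the camera call returned (one of the last four; its "shot" number tells which), for a name from the list of things; names that differ only in an ending like _2 or _b are one class to them, and where a whole thing is asked for, a point or a joint stands for the part that bears it (a point fixed in the world has none). Each returns a list of dicts, best first, with "conf" (0 to 1); they miss things now and then, are a little off and sometimes report something else, mostly with a low value. They report only what shows in the picture. A call takes as long as a camera call. They do not tell look-alikes from the thing itself.
- recognise(picture, query): "at" ([column, row] in pixels, amid what is visible of it).
- masks_of(picture, query): "region" (480x640 bool, what is visible of it) and "at" ([column, row] in pixels, amid what is visible of it).
The state is a dict: "time": time; "joint_positions": joint angles; "joint_vel": joint speeds; "joint_torque": joint torques, N m; "ee_pos": TCP position; "eef_rot": TCP orientation; "ft_force": force on the tool from outside, world axes, zero at the start; "torque": the same for the moment, N m; "width": finger opening in m.
Only numpy, scipy, OpenCV 4.12 (cv2) and the standard library are available. Lean on these libraries where they do the work, as an engineer would, in place of code of your own. Each camera call takes 0.05 s, during which the arm holds its last target.

### The job

The loaf tin on the bench is hot: push it along the bench with the fingers, nose first, through the gap between the two fixed yellow posts and on into the bay until it rests squarely against the blue back stop, clear beyond the posts. Do not grip or lift it: it stays flat on the bench all the way. Leave the shaker, the jar and the cup where they stand.

Things in the scene. Friction and masses are not known exactly. Their poses are not given: they have to be found in the camera images.
- tin: loose dark steel loaf tin holding a brown baked loaf: 120 long (its x), 90 wide (y), 45 high at the rim, loaf's crown 57 above the bench; upright walls, about 0.45 kg. Origin: centre of its underside, z up. Both ends alike. It starts in front of the posts, up to 35 to either side of the bay's middle line, its +x turned up to 0.3 rad from the bay's +x.
- bay: fixed tin bay. Origin: on the bench, midway between the two posts; +x is the way in, z up. Round yellow posts, diameter 40, height 40, axes at y = +68 and -68: the gap is 96 wide. Blue back stop: bar 20 thick, 150 wide, 35 high, near face at x = +165; a tin fully home has its centre at x = +105, y = 0. A flat dark strip marks the bay; it has no side walls.
- shaker: bystander: aluminium shaker with steel cap, diameter 60, height 95, loose, standing upright beside the bay or behind its stop. Origin: centre of its underside. Not to be moved.
- jar: bystander: amber glass jar with white lid, diameter 64, height 85, loose, standing upright beside the bay or behind its stop. Origin: centre of its underside. Not to be moved.
- cup: bystander: white ceramic cup without handle, rim diameter 70, height 60, loose, standing behind the back stop. Origin: centre of its underside. Not to be moved.
Things that resemble listed ones, but are neither listed nor needed, are in the scene too. What is shaped like the tin but pink is not meant.

How it is judged:
On the way:
1. the tin is in the gap between the posts, lengthwise and flat on the bench (x of tin in the frame of bay between -0.05 and 0.05 m and y of tin in the frame of bay between -0.02 and 0.02 m and angle between the x axis of tin and the x axis of bay, either way round below 0.25 rad and height (world z) of tin below 0.008 m), for 0.1 s.
At the end, for the whole second after the job is handed in: The tin lies flat and at rest in the bay, its centre within 8 mm of fully home against the back stop (x of at least 97 mm in the bay's frame), within 18 mm of the middle line, square to within 0.12 rad (x of tin in the frame of bay between 0.097 and 0.112 m and y of tin in the frame of bay between -0.018 and 0.018 m and angle between the x axis of tin and the x axis of bay, either way round below 0.12 rad and angle between tin's own z axis and vertical below 0.05 rad and height (world z) of tin below 0.006 m and linear speed of tin below 0.01 m/s); the robot touches nothing.
It fails at once if the tin is lifted off the bench or tipped (height (world z) of tin above 0.01 m or angle between tin's own z axis and vertical above 0.15 rad).
It fails at once if the shaker, the jar or the cup is moved by more than 15 mm (distance of any of shaker, jar, cup from where it was at the start of the episode above 0.015 m).
It also fails if it takes over 72 s, if anything falls off the work surface, if the arm or the gripper's body presses on something with over 40 N, if the wrist force passes 120 N, or if a joint passes its speed limit or range.

## Working session

There is one attempt and no reset: what is moved stays moved. The work goes in short steps, Python scripts to look and compute and a tool call to move; the robot and the scene stay as the last step left them, time stands still between calls to the robot, and variables do not carry over. Pictures are saved under pics/ and viewed, and the job is handed in when it is done.

Besides the shell and the picture viewer there is one more tool, called after ">>>" as name(argument=value, ...), one argument or row to a line, values as JSON. play_rows: Moves the arm, as the interface text tells. Its arguments: {"type":"object","properties":{"moves":{"type":"array","items":{"type":"array"}},"grip_force":{"type":"number"}},"required":["moves"]}

```bash
mkdir -p pics; cat > h.py <<'E'
import numpy as np, cv2
from bench import *
def save(c,n): cv2.imwrite('pics/'+n,c['frame'][:,:,::-1])
def ray(c,px):
    K=np.array(c['intrinsics']);k1=c['k1']
    d=np.array([k1,0,0,0,0],float)
    u=cv2.undistortPoints(np.array(px,float).reshape(-1,1,2),K,d,None,None,None,(3,50,1e-10)).reshape(-1,2)
    T=np.array(c['camera_from_world']);R=T[:3,:3];t=T[:3,3]
    D=np.c_[u,np.ones(len(u))]@R
    return -R.T@t,D
def onz(c,px,z=0.):
    o,D=ray(c,px)
    return o+D*((z-o[2])/D[:,2])[:,None]
def proj(c,P):
    T=np.array(c['camera_from_world']);P=np.atleast_2d(P)@T[:3,:3].T+T[:3,3]
    u=P[:,:2]/P[:,2:];r=(u**2).sum(1,keepdims=True);u=u*(1+c['k1']*r)
    K=np.array(c['intrinsics']);return u*[K[0,0],K[1,1]]+K[:2,2]
E
python3 - <<'E'
from h import *
s=read_state();print(s['time'],s['ee_pos'],s['eef_rot'],s['width'])
for n in ['top','scene']:
    c=camera(n);save(c,n+'0.png')
    for q in ['tin','bay','shaker','jar','cup']:
        print(n,q,[(np.round(r['at']),round(r['conf'],2),onz(c,[r['at']],0.03).round(3)[0]) for r in masks_of(c,q)[:3]])
E
```

```text
0.0 [ 0.16042009 -0.60361805  0.2007252 ] [ 9.91571840e-01  1.29555949e-01 -1.43897129e-04 -7.22293810e-04] 0.08682089407321954Traceback (most recent call last):
  File "<stdin>", line 6, in <module>
  File "h.py", line 12, in onz
    o,D=ray(c,px)
        ~~~^^^^^^
  File "h.py", line 7, in ray
    u=cv2.undistortPoints(np.array(px,float).reshape(-1,1,2),K,d,None,None,None,(3,50,1e-10)).reshape(-1,2)
      ~~~~~~~~~~~~~~~~~~~^^^^^^^^^^^^^^^^^^^^^^^^^^^^^^^^^^^^^^^^^^^^^^^^^^^^^^^^^^^^^^^^^^^^
cv2.error: OpenCV(4.12.0) :-1: error: (-5:Bad argument) in function 'undistortPoints'
> Overload resolution failed:
>  - undistortPoints() takes at most 6 arguments (7 given)
>  - undistortPoints() takes at most 6 arguments (7 given)
```

```bash
sed -i 's/cv2.undistortPoints(\(.*\),K,d,None,None,None,/cv2.undistortPointsIter(\1,K,d,None,None,/' h.py
python3 - <<'E'
from h import *
for n in ['top','scene']:
    c=camera(n);save(c,n+'0.png')
    for q in ['tin','bay','shaker','jar','cup']:
        print(n,q,[(np.round(r['at']),round(r['conf'],2),onz(c,[r['at']],0.03).round(3)[0]) for r in masks_of(c,q)[:3]])
E
```

```text
top tin [(array([290., 242.]), 0.65, array([0.485, 0.145, 0.03 ])), (array([277., 158.]), 0.65, array([0.677, 0.181, 0.03 ])), (array([257., 334.]), 0.64, array([0.288, 0.205, 0.03 ]))]
top bay [(array([404., 241.]), 0.78, array([ 0.496, -0.101,  0.03 ]))]
top shaker [(array([406., 177.]), 0.82, array([ 0.641, -0.107,  0.03 ]))]
top jar [(array([472., 186.]), 0.93, array([ 0.626, -0.257,  0.03 ]))]
top cup [(array([480., 241.]), 0.82, array([ 0.501, -0.27 ,  0.03 ]))]
scene tin [(array([345., 256.]), 0.96, array([0.481, 0.146, 0.03 ])), (array([294., 329.]), 0.92, array([0.68 , 0.178, 0.03 ])), (array([423., 219.]), 0.92, array([0.293, 0.213, 0.03 ]))]
scene bay [(array([238., 227.]), 0.91, array([ 0.52 , -0.083,  0.03 ]))]
scene shaker [(array([185., 246.]), 0.66, array([ 0.625, -0.124,  0.03 ]))]
scene jar [(array([145., 221.]), 0.84, array([ 0.609, -0.26 ,  0.03 ]))]
scene cup [(array([187., 195.]), 0.94, array([ 0.486, -0.269,  0.03 ]))]
```

View pics/top0.png

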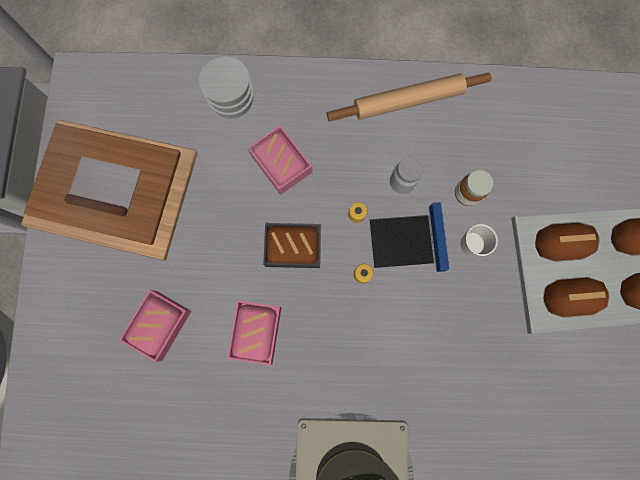

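View pics/scene0.png

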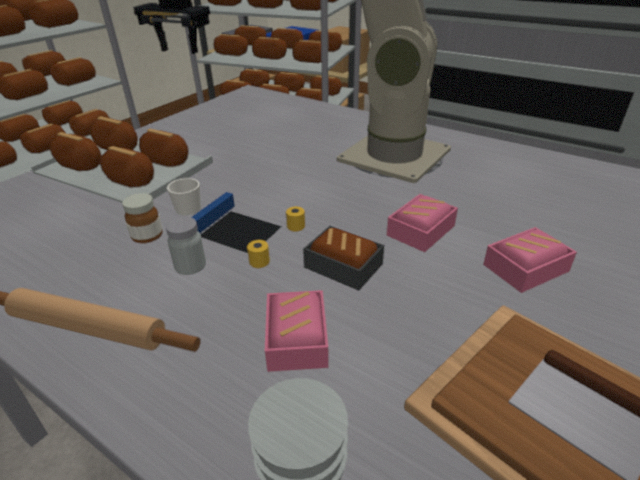

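```bash
cat >> h.py <<'E'
from scipy.optimize import least_squares
def hull_mask(c,polys,S=4):
    m=np.zeros((480*S,640*S),np.uint8)
    for P in polys:
        p=proj(c,P); h=cv2.convexHull(np.float32(p))
        cv2.fillConvexPoly(m,np.int32(np.round((h+0.5)*S*16-8)),255,shift=4)
    return cv2.resize(m,(640,480),interpolation=cv2.INTER_AREA)/255.
def T2(p,P):
    c,s=np.cos(p[2]),np.sin(p[2]);P=np.array(P,float)
    return np.c_[p[0]+c*P[:,0]-s*P[:,1],p[1]+s*P[:,0]+c*P[:,1],P[:,2]]
def box(x0,x1,y0,y1,z0,z1): return [[x,y,z] for x in(x0,x1) for y in(y0,y1) for z in(z0,z1)]
a=np.linspace(0,2*np.pi,24,endpoint=False)
def cyl(x,y,r,h): return [[x+r*np.cos(t),y+r*np.sin(t),z] for t in a for z in(0,h)]
from scipy.optimize import minimize
def fit(c,seg,polys,p0):
    f=lambda p: np.abs(hull_mask(c,[T2(p,P) for P in polys])-seg).sum()
    best=None
    r=minimize(f,p0,method='Nelder-Mead',options=dict(initial_simplex=[p0]+[np.array(p0)+d for d in ([.012,0,0],[0,.012,0],[0,0,.12])],xatol=1e-4,fatol=.05))
    r=minimize(f,r.x,method='Nelder-Mead',options=dict(initial_simplex=[r.x]+[r.x+d for d in ([-.005,0,0],[0,-.005,0],[0,0,-.05])],xatol=1e-4,fatol=.05))
    return r.x,r.fun,seg.sum()
def fitbay(c,p0):
    h=cv2.cvtColor(c['frame'],cv2.COLOR_RGB2HSV)
    y=cv2.inRange(h,(18,120,90),(34,255,255)); b=cv2.inRange(h,(100,120,40),(125,255,255))
    roi=np.uint8(hull_mask(c,[T2(p0,box(-.05,.22,-.13,.13,0,.05))])>.5)
    y=cv2.morphologyEx((y|b)*roi,cv2.MORPH_CLOSE,np.ones((9,9)))/255.
    return fit(c,y,[cyl(0,.068,.02,.04),cyl(0,-.068,.02,.04),box(.165,.185,-.075,.075,0,.035)],p0)
def fittin(c,p0,seg=None):
    if seg is None:
        ms=masks_of(c,'tin'); px=proj(c,[p0[0],p0[1],.03])[0]
        ms=sorted(ms,key=lambda r:np.hypot(*(np.array(r['at'])-px)))
        seg=ms[0]['region'].astype(float)
    return fit(c,seg,[box(-.06,.06,-.045,.045,0,.045)],p0)
def rel(b,t):
    d=np.array(t[:2])-b[:2];c,s=np.cos(b[2]),np.sin(b[2])
    return np.array([c*d[0]+s*d[1],-s*d[0]+c*d[1],(t[2]-b[2]+np.pi/2)%np.pi-np.pi/2])
E
python3 - <<'E'
from h import *
print(onz(camera('top'),[[358,212],[364,273],[438,237]],.04))
for n in ['top','scene']:
    c=camera(n)
    b=fitbay(c,[.505,-.005,-1.5]);t=fittin(c,[.485,.145,-1.6]);print(n,b,t,rel(b[0],t[0]))
    im=c['frame'][:,:,::-1].copy()
    for P in [box(-.06,.06,-.045,.045,0,.045)]:
        for p in proj(c,T2(t[0],P)): cv2.circle(im,tuple(np.int32(p.round())),1,(0,255,0),-1)
    for P in [box(.165,.185,-.075,.075,0,.035),cyl(0,.068,.02,.04),cyl(0,-.068,.02,.04)]:
        for p in proj(c,T2(b[0],P)): cv2.circle(im,tuple(np.int32(p.round())),1,(0,0,255),-1)
    x=220 if n=='top' else 120
    cv2.imwrite(f'pics/fit_{n}.png',cv2.resize(im[150:330,x:x+280],None,fx=2.8,fy=2.8))
E
```

```text
[[ 5.55019967e-01 -4.75791353e-04  4.00000000e-02]
 [ 4.22686369e-01 -1.51207243e-02  4.00000000e-02]
 [ 5.05211497e-01 -1.74565280e-01  4.00000000e-02]]
top (array([ 0.49155201, -0.00725945, -1.46602296]), np.float64(217.45882352941177), np.float64(1378.0)) (array([ 0.48084626,  0.13943823, -1.57314745]), np.float64(90.3686274509804), np.float64(2463.0)) [-0.14701286  0.00469486 -0.10712449]
scene (array([ 0.48567556, -0.01220103, -1.46830155]), np.float64(610.1960784313725), np.float64(1596.0)) (array([ 0.47668802,  0.13799366, -1.57272585]), np.float64(86.27843137254902), np.float64(3427.0)) [-0.15032603  0.00642686 -0.10442429]
```

View pics/fit_top.png

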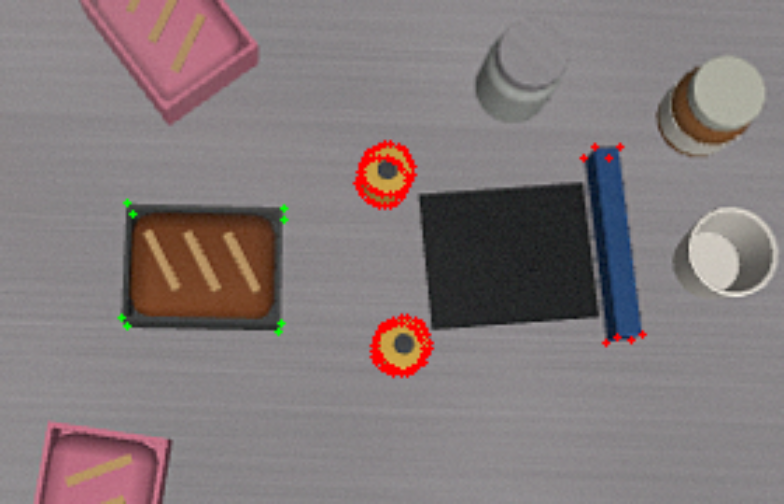

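View pics/fit_scene.png

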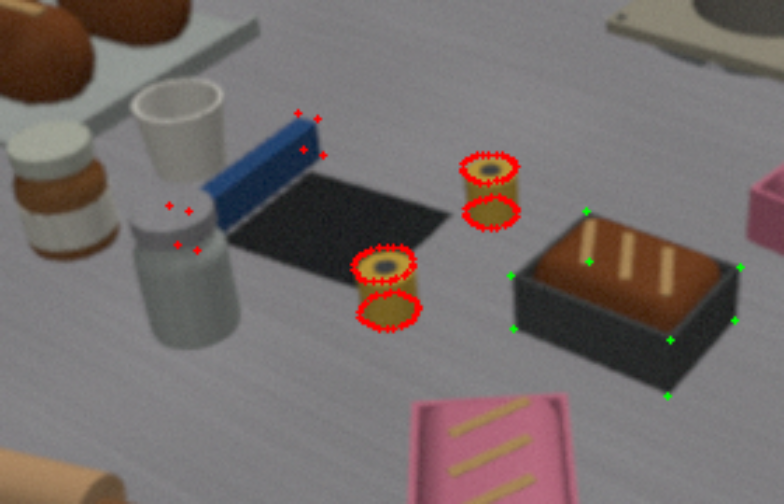

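```bash
cat >> h.py <<'E'
from scipy.spatial.transform import Rotation as Ro
def down(yaw): # tool x at yaw, z down
    return Ro.from_matrix(np.c_[[np.cos(yaw),np.sin(yaw),0],[np.sin(yaw),-np.cos(yaw),0],[0,0,-1]])
def rows(poses,jaw,s=None):
    s=s or read_state();p0=np.array(s['ee_pos']);R0=Ro.from_quat(s['eef_rot'])
    for x,y,z,yaw in poses:
        d=R0.inv().apply(np.array([x,y,z])-p0)*100
        w=(R0.inv()*down(yaw)).as_rotvec()
        print([[float(v) for v in d.round(2)],[float(v) for v in w.round(3)],jaw])
def me():
    s=read_state();m=Ro.from_quat(s['eef_rot']).as_matrix()
    print(s['time'],np.round(s['ee_pos'],4),'yaw',np.arctan2(m[1,0],m[0,0]).round(4),'zax',m[:,2].round(3),'F',np.round(s['ft_force'],1),s['width'])
E
python3 - <<'E'
from h import *
me()
a=.26;b=1.569
A=np.array([.16,-.604,.2]);B=np.array([.46,-.4,.2]);C=np.array([.48,.235,.2])
P=[]
n=7
for i in range(1,n+1): P.append([*(A+(B-A)*i/n),a+(b-a)*i/18])
rows(P,4.5);print()
for i in range(1,12): P.append([*(B+(C-B)*i/11),a+(b-a)*(7+i)/18])
rows(P[7:],4.5)
E
```

```text
0.95 [ 0.1606 -0.6041  0.2016] yaw 0.2598 zax [ 0. -0. -1.] F [-0.   0.7 -0.4] 0.08707050148483997
[[4.84, -1.74, 0.16], [0.0, -0.0, -0.073], 4.5]
[[9.73, -3.45, 0.16], [0.0, -0.0, -0.146], 4.5]
[[14.62, -5.17, 0.16], [0.0, -0.0, -0.218], 4.5]
[[19.51, -6.88, 0.16], [0.0, -0.0, -0.291], 4.5]
[[24.4, -8.6, 0.16], [0.0, -0.0, -0.364], 4.5]
[[29.29, -10.31, 0.16], [0.0, -0.0, -0.437], 4.5]
[[34.18, -12.03, 0.16], [0.0, -0.0, -0.509], 4.5]

[[35.84, -17.56, 0.16], [0.0, -0.0, -0.582], 4.5]
[[37.5, -23.09, 0.16], [0.0, -0.0, -0.655], 4.5]
[[39.16, -28.63, 0.16], [0.0, 0.0, -0.727], 4.5]
[[40.81, -34.16, 0.16], [0.0, 0.0, -0.8], 4.5]
[[42.47, -39.69, 0.16], [0.0, 0.0, -0.873], 4.5]
[[44.13, -45.22, 0.15], [0.0, 0.0, -0.946], 4.5]
[[45.79, -50.76, 0.15], [0.0, 0.0, -1.018], 4.5]
[[47.45, -56.29, 0.15], [0.0, 0.0, -1.091], 4.5]
[[49.11, -61.82, 0.15], [0.0, 0.0, -1.164], 4.5]
[[50.77, -67.35, 0.15], [0.0, 0.0, -1.236], 4.5]
[[52.42, -72.88, 0.15], [0.0, 0.0, -1.309], 4.5]
```

>>> play_rows(
  moves=[
    [[4.8,-1.7,0],[0,0,-0.07],4.5],
    [[9.7,-3.4,0],[0,0,-0.15],4.5],
    [[14.6,-5.2,0],[0,0,-0.22],4.5],
    [[19.5,-6.9,0],[0,0,-0.29],4.5],
    [[24.4,-8.6,0],[0,0,-0.36],4.5],
    [[29.3,-10.3,0],[0,0,-0.44],4.5],
    [[34.2,-12,0],[0,0,-0.51],4.5],
    [[35.8,-17.5,0],[0,0,-0.58],4.5],
  ],
)

```text
time: 1.95
ee_pos: [0.4638, -0.3416, 0.2004]
eef_rot: [0.912, 0.409, 0.0, -0.001]
ft_force: [1.3, 1.4, -0.5]
width: 0.0446
```

```bash
python3 - <<'E'
from h import *
me()
A=np.array(read_state()['ee_pos']);C=np.array([.48,.235,.2]);n=11
rows([[*(A+(C-A)*i/n),.85+(1.569-.85)*i/n] for i in range(1,n+1)],4.5)
E
```

```text
1.95 [ 0.4638 -0.3416  0.2004] yaw 0.8432 zax [ 0.     0.002 -1.   ] F [ 1.3  1.4 -0.5] 0.044616711481653935
[[4.01, -3.38, 0.01], [-0.001, -0.001, -0.072], 4.5]
[[8.02, -6.75, 0.02], [-0.001, -0.001, -0.138], 4.5]
[[12.04, -10.13, 0.04], [-0.001, -0.001, -0.203], 4.5]
[[16.05, -13.5, 0.05], [-0.001, -0.001, -0.268], 4.5]
[[20.06, -16.88, 0.06], [-0.001, -0.002, -0.334], 4.5]
[[24.07, -20.26, 0.07], [-0.001, -0.002, -0.399], 4.5]
[[28.08, -23.63, 0.09], [-0.001, -0.002, -0.464], 4.5]
[[32.1, -27.01, 0.1], [-0.0, -0.002, -0.53], 4.5]
[[36.11, -30.38, 0.11], [-0.0, -0.002, -0.595], 4.5]
[[40.12, -33.76, 0.12], [-0.0, -0.002, -0.66], 4.5]
[[44.13, -37.14, 0.14], [-0.0, -0.002, -0.726], 4.5]
```

>>> play_rows(
  moves=[
    [[4.4,-3.7,0],[0,0,-0.08],4.5],
    [[8.8,-7.4,0],[0,0,-0.16],4.5],
    [[13.2,-11.1,0],[0,0,-0.24],4.5],
    [[17.6,-14.8,0],[0,0,-0.32],4.5],
    [[22,-18.5,0],[0,0,-0.4],4.5],
    [[26.4,-22.2,0],[0,0,-0.48],4.5],
    [[30.8,-26,0],[0,0,-0.56],4.5],
    [[35.3,-29.7,0],[0,0,-0.64],4.5],
  ],
)

```text
time: 2.95
ee_pos: [0.476, 0.1198, 0.2019]
eef_rot: [0.738, 0.675, 0.0, 0.001]
ft_force: [1.5, -0.1, 0.4]
width: 0.0448
```

```bash
python3 - <<'E'
from h import *
me()
rows([[.48,.18,.2,1.53],[.48,.235,.2,1.569],[.48,.24,.16,1.569],[.48,.24,.10,1.569],[.48,.24,.06,1.569],[.48,.24,.03,1.569],[.48,.24,.017,1.569]],4.5)
E
```

```text
2.95 [0.476  0.1198 0.2019] yaw 1.4819 zax [ 0.001 -0.001 -1.   ] F [ 1.5 -0.1  0.4] 0.04484737183572942
[[6.03, -0.14, 0.19], [0.001, 0.001, -0.048], 4.5]
[[11.51, -0.63, 0.19], [0.001, 0.001, -0.087], 4.5]
[[12.01, -0.68, 4.19], [0.001, 0.001, -0.087], 4.5]
[[12.01, -0.68, 10.19], [0.001, 0.001, -0.087], 4.5]
[[12.01, -0.69, 14.19], [0.001, 0.001, -0.087], 4.5]
[[12.02, -0.69, 17.19], [0.001, 0.001, -0.087], 4.5]
[[12.02, -0.69, 18.49], [0.001, 0.001, -0.087], 4.5]
```

>>> play_rows(
  moves=[
    [[6,0,0],[0,0,-0.05],4.5],
    [[12,-0.6,0],[0,0,-0.09],4.5],
    [[12.2,-0.6,0.2],[0,0,-0.09],4.5],
    [[12.2,-0.6,4.2],[0,0,-0.09],4.5],
    [[12.2,-0.6,9],[0,0,-0.09],4.5],
    [[12.2,-0.6,14],[0,0,-0.09],4.5],
    [[12.2,-0.6,17],[0,0,-0.09],4.5],
    [[12.2,-0.6,18.4],[0,0,-0.09],4.5],
  ],
)

```text
time: 3.95
ee_pos: [0.4808, 0.2389, 0.016]
eef_rot: [0.708, 0.706, -0.001, -0.0]
ft_force: [0.3, -0.1, 0.3]
width: 0.0453
```

```bash
python3 - <<'E'
from h import *
c=camera('top');me();save(c,'top1.png')
b=fitbay(c,[.4915,-.007,-1.466]);t=fittin(c,[.481,.139,-1.573]);print(b,t,rel(b[0],t[0]))
c=camera('scene');save(c,'scene1.png')
t=fittin(c,[.481,.139,-1.573]);print(t,rel(b[0],t[0]))
E
```

```text
4.0 [0.4805 0.2389 0.0153] yaw 1.5689 zax [-0.002 -0.001 -1.   ] F [-0.5 -1.6 -1.8] 0.04512438346535913
(array([ 0.49153941, -0.00726732, -1.46510095]), np.float64(257.1333333333333), np.float64(1338.0)) (array([ 0.53484403,  0.09091673, -1.81738824]), np.float64(2172.0117647058823), np.float64(316.0)) [-0.09306755  0.05342125 -0.35228729]
(array([ 0.47857142,  0.13675369, -1.55731052]), np.float64(918.4823529411765), np.float64(2667.0)) [-0.1445854   0.00229841 -0.09220957]
```

View pics/top1.png

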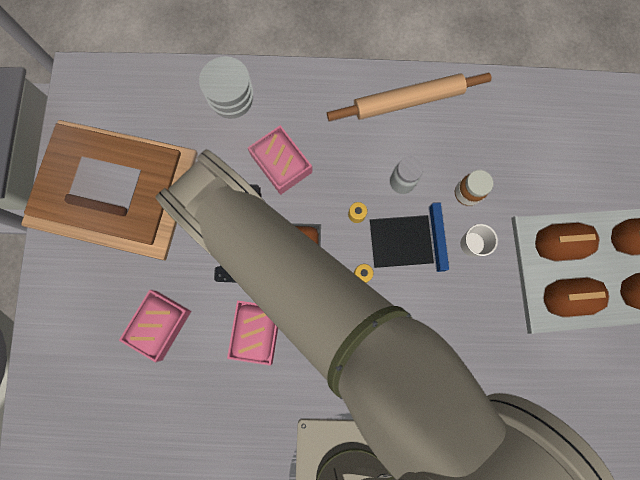

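View pics/scene1.png

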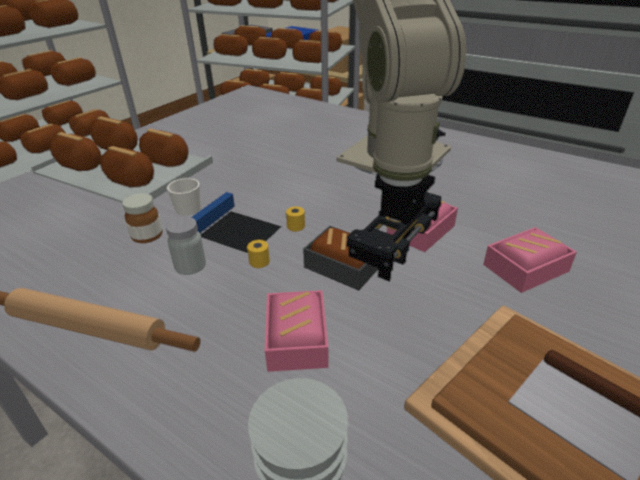

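```bash
cat >> h.py <<'E'
BAY=np.array([.4915,-.0073,-1.4655])
F=.0095
def toolpose(rx,ry,th,z=.0155):
    x=rx-F*np.cos(th);y=ry-F*np.sin(th)
    w=T2(BAY,[[x,y,z]])[0]
    return [*w,BAY[2]+th+np.pi]
def path(start,end_y,svals,prof):
    # prof: list of (s,heading); y correction linear to reach end_y at last s
    S=np.linspace(min(0,svals[0]),prof[-1][0],400);th=np.interp(S,*zip(*prof))
    ds=np.diff(S,prepend=S[0]);X=np.cumsum(np.cos(th)*ds);Y=np.cumsum(np.sin(th)*ds)
    i0=np.argmin(abs(S));X+=start[0]-X[i0];Y+=start[1]-Y[i0]
    corr=end_y-Y[-1];Y=Y+corr*np.clip(S/S[-1],0,1);print('corr',corr,'endx',X[-1])
    return [(np.interp(s,S,X),np.interp(s,S,Y),np.interp(s,S,th)) for s in svals]
E
python3 - <<'E'
from h import *
sv=[-.02,-.01,-.002,.005,.012,.019,.026,.033,.040,.047,.054,.061,.068,.075,.082,.088]
W=path([-.207,.0114],0,sv,[(-.03,-.107),(0,-.107),(.03,-.18),(.088,0)])
for w in W: print(np.round(w,4))
rows([toolpose(*w) for w in W],4.5)
E
```

```text
corr -0.0019225080010889222 endx -0.11965676459791544
[-0.2269  0.0135 -0.107 ]
[-0.217   0.0125 -0.107 ]
[-0.209   0.0116 -0.107 ]
[-0.2021  0.0107 -0.1192]
[-0.1951  0.0097 -0.1362]
[-0.1882  0.0085 -0.1532]
[-0.1813  0.0072 -0.1703]
[-0.1744  0.0059 -0.1707]
[-0.1675  0.0046 -0.149 ]
[-0.1605  0.0035 -0.1272]
[-0.1536  0.0025 -0.1055]
[-0.1466  0.0017 -0.0838]
[-0.1396  0.001  -0.0621]
[-0.1327  0.0005 -0.0403]
[-0.1257  0.0002 -0.0186]
[-0.1197  0.      0.    ]
[[-1.11, -0.09, 0.31], [0.001, -0.0, 0.0], 4.5]
[[-2.11, -0.09, 0.31], [0.001, -0.0, 0.0], 4.5]
[[-2.91, -0.09, 0.31], [0.001, -0.0, 0.0], 4.5]
[[-3.61, -0.09, 0.31], [0.001, -0.0, 0.013], 4.5]
[[-4.31, -0.11, 0.31], [0.001, -0.0, 0.03], 4.5]
[[-5.01, -0.13, 0.31], [0.001, -0.0, 0.047], 4.5]
[[-5.71, -0.17, 0.31], [0.001, -0.0, 0.064], 4.5]
[[-6.41, -0.23, 0.31], [0.001, -0.0, 0.064], 4.5]
[[-7.11, -0.31, 0.31], [0.001, -0.0, 0.042], 4.5]
[[-7.81, -0.36, 0.31], [0.001, -0.0, 0.021], 4.5]
[[-8.51, -0.41, 0.31], [0.001, -0.0, -0.001], 4.5]
[[-9.22, -0.43, 0.31], [0.001, -0.0, -0.023], 4.5]
[[-9.92, -0.45, 0.31], [0.001, -0.0, -0.045], 4.5]
[[-10.62, -0.44, 0.31], [0.001, -0.0, -0.066], 4.5]
[[-11.32, -0.42, 0.31], [0.001, -0.0, -0.088], 4.5]
[[-11.92, -0.4, 0.31], [0.001, -0.0, -0.107], 4.5]
```

>>> play_rows(
  moves=[
    [[-1.1,-0.1,0.1],[0,0,0],4.5],
    [[-2.1,-0.1,0.1],[0,0,0],4.5],
    [[-2.9,-0.1,0.1],[0,0,0],4.5],
    [[-3.6,-0.1,0.1],[0,0,0.013],4.5],
    [[-4.3,-0.11,0.1],[0,0,0.03],4.5],
    [[-5,-0.13,0.1],[0,0,0.047],4.5],
    [[-5.7,-0.17,0.1],[0,0,0.064],4.5],
    [[-5.7,-0.17,0.1],[0,0,0.064],4.5],
  ],
)

```text
time: 5.15
ee_pos: [0.4794, 0.1821, 0.0164]
eef_rot: [0.73, 0.683, -0.001, 0.0]
ft_force: [-0.3, 0.3, 0.0]
width: 0.0453
```

```bash
python3 - <<'E'
from h import *
me();c=camera('scene')
for th in (0,):
    im=c['frame'][:,:,::-1].copy()
    w=toolpose(-.1813,.0072,-.1703); s=read_state()
    yaw=BAY[2]-.17
    t=[*(T2(BAY,[[-.1813+.06*np.cos(-.17),.0072+.06*np.sin(-.17),0]])[0][:2]),yaw]
    print(t,rel(BAY,t), w)
    im=cv2.resize(im[150:330,200:480],None,fx=2.8,fy=2.8)
    for p in proj(c,T2(t,box(-.06,.06,-.045,.045,0,.045))): cv2.circle(im,tuple(np.int32((p-[200,150])*2.8)),2,(0,255,0),-1)
    cv2.imwrite('pics/s2.png',im)
c=camera('wrist');save(c,'w2.png')
E
```

```text
5.15 [0.4794 0.1821 0.0164] yaw 1.5044 zax [-0.    -0.001 -1.   ] F [-0.3  0.3  0. ] 0.04526599821692676
[np.float64(0.47572564338830586), np.float64(0.1138781495774251), np.float64(-1.6355)] [-0.12216491 -0.00295094 -0.17      ] [np.float64(0.48022225557673365), np.float64(0.18323253247805282), np.float64(0.0155), np.float64(1.505792653589793)]
```

View pics/s2.png

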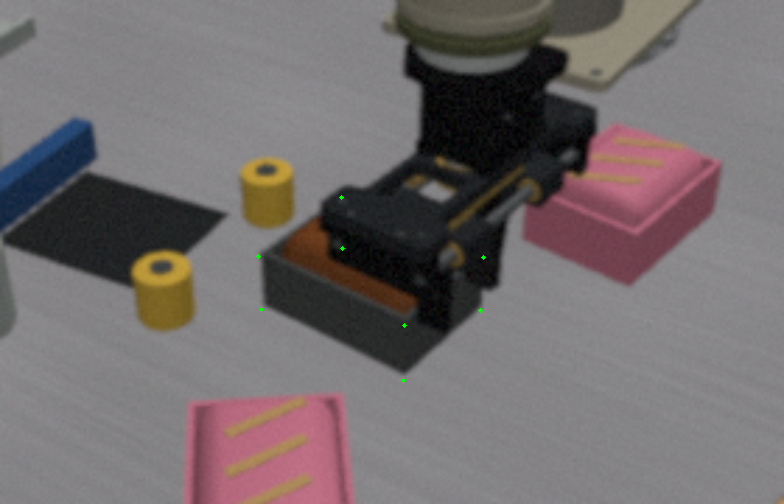

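View pics/w2.png

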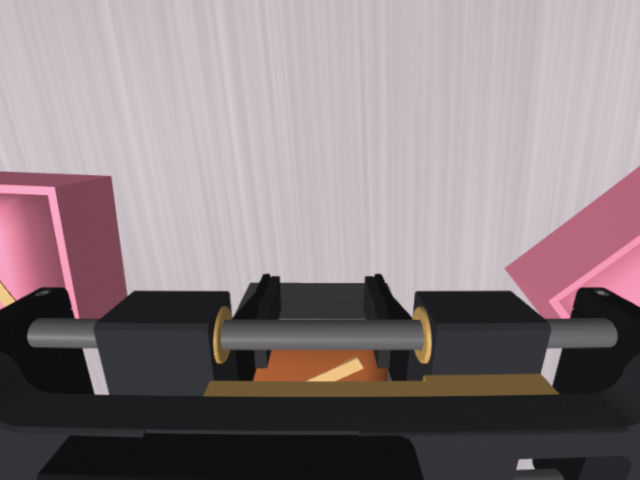

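```bash
python3 - <<'E'
from h import *
sv=[-.02,.026,.033,.040,.047,.054,.061,.068,.075,.082,.088]
W=path([-.207,.0114],0,sv,[(-.03,-.107),(0,-.107),(.03,-.18),(.088,0)])
rows([toolpose(*w) for w in W[1:]],4.5)
E
```

```text
corr -0.0019225080010889222 endx -0.11965676459791544
[[0.1, 0.11, 0.07], [-0.001, 0.001, -0.0], 4.5]
[[-0.6, 0.09, 0.07], [-0.001, 0.001, -0.0], 4.5]
[[-1.31, 0.06, 0.07], [-0.001, 0.001, -0.022], 4.5]
[[-2.01, 0.05, 0.07], [-0.001, 0.001, -0.043], 4.5]
[[-2.71, 0.05, 0.07], [-0.001, 0.001, -0.065], 4.5]
[[-3.41, 0.07, 0.07], [-0.001, 0.001, -0.087], 4.5]
[[-4.12, 0.1, 0.07], [-0.001, 0.001, -0.109], 4.5]
[[-4.82, 0.15, 0.08], [-0.001, 0.001, -0.13], 4.5]
[[-5.51, 0.21, 0.08], [-0.001, 0.001, -0.152], 4.5]
[[-6.11, 0.28, 0.08], [-0.001, 0.001, -0.171], 4.5]
```

>>> play_rows(
  moves=[
    [[-0.65,0.03,0],[0,0,0],4.5],
    [[-1.35,0.0,0],[0,0,-0.022],4.5],
    [[-2.05,0,0],[0,0,-0.043],4.5],
    [[-2.75,0,0],[0,0,-0.065],4.5],
    [[-3.45,0.02,0],[0,0,-0.087],4.5],
    [[-4.15,0.05,0],[0,0,-0.109],4.5],
    [[-4.85,0.1,0],[0,0,-0.13],4.5],
    [[-4.85,0.1,0],[0,0,-0.13],4.5],
  ],
)

```text
time: 6.25
ee_pos: [0.4776, 0.1337, 0.0166]
eef_rot: [0.684, 0.729, -0.0, 0.0]
ft_force: [-0.3, 0.3, -0.6]
width: 0.045
```

```bash
python3 - <<'E'
from h import *
me();c=camera('scene')
th=-.04
rx,ry=-.1327,.0005
print(toolpose(rx,ry,th))
im=cv2.resize(c['frame'][:,:,::-1][150:330,200:480],None,fx=2.8,fy=2.8)
t=[*(T2(BAY,[[rx+.06*np.cos(th),ry+.06*np.sin(th),0]])[0][:2]),BAY[2]+th]
for p in proj(c,T2(np.array(t)-[.004,.0014,0],box(-.06,.06,-.045,.045,0,.045))): cv2.circle(im,tuple(np.int32((p-[200,150])*2.8)),2,(0,255,0),-1)
cv2.imwrite('pics/s3.png',im)
c=camera('top');save(c,'t3.png')
E
```

```text
6.25 [0.4776 0.1337 0.0166] yaw 1.6352 zax [ 0.    -0.001 -1.   ] F [-0.3  0.3 -0.6] 0.044958342866959336
[np.float64(0.47743033963790665), np.float64(0.13419734197112834), np.float64(0.0155), np.float64(1.636092653589793)]
```

View pics/s3.png

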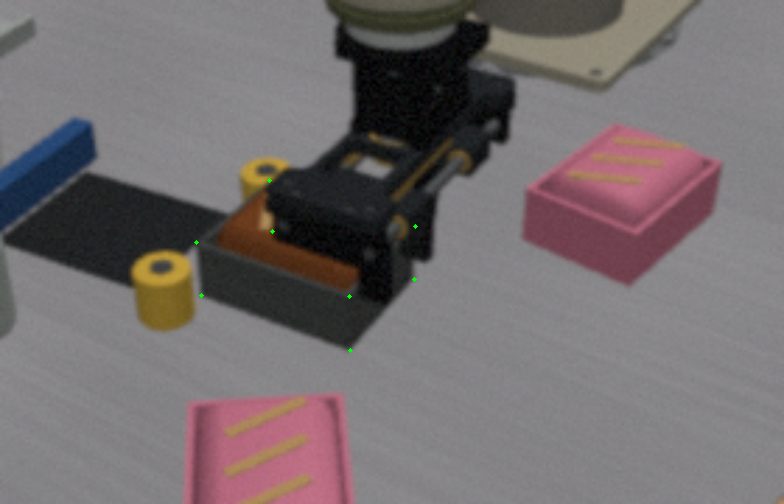

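View pics/t3.png

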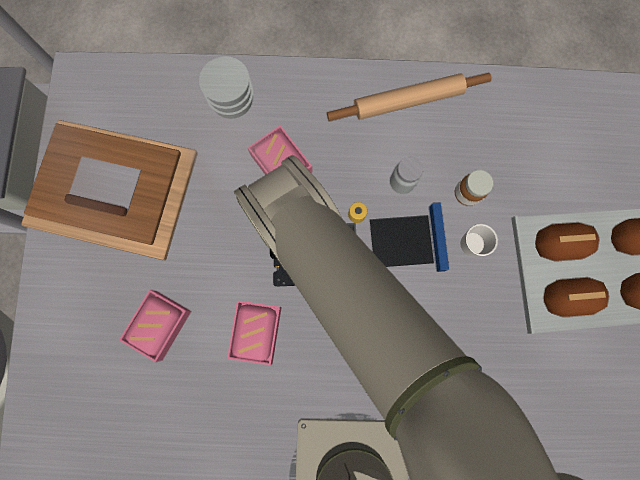

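```bash
python3 - <<'E'
from h import *
W=[(-.126,.0002,-.019),(-.1195,0,0)]+[(-.1195+.007*i,0,0) for i in range(1,23)]
rows([toolpose(*w) for w in W],4.5)
E
```

```text
[[-0.69, -0.04, 0.12], [0.0, 0.0, -0.022], 4.5]
[[-1.34, -0.05, 0.12], [0.0, 0.0, -0.041], 4.5]
[[-2.04, -0.02, 0.12], [0.0, 0.0, -0.041], 4.5]
[[-2.74, 0.0, 0.12], [0.0, 0.0, -0.041], 4.5]
[[-3.44, 0.03, 0.12], [0.0, 0.0, -0.041], 4.5]
[[-4.14, 0.06, 0.12], [0.0, 0.0, -0.041], 4.5]
[[-4.84, 0.09, 0.12], [0.0, 0.0, -0.041], 4.5]
[[-5.54, 0.12, 0.12], [0.0, 0.0, -0.041], 4.5]
[[-6.24, 0.15, 0.12], [0.0, 0.0, -0.041], 4.5]
[[-6.93, 0.18, 0.12], [0.0, 0.0, -0.041], 4.5]
[[-7.63, 0.2, 0.12], [0.0, 0.0, -0.041], 4.5]
[[-8.33, 0.23, 0.12], [0.0, 0.0, -0.041], 4.5]
[[-9.03, 0.26, 0.12], [0.0, 0.0, -0.041], 4.5]
[[-9.73, 0.29, 0.12], [0.0, 0.0, -0.041], 4.5]
[[-10.43, 0.32, 0.12], [0.0, 0.0, -0.041], 4.5]
[[-11.13, 0.35, 0.12], [0.0, 0.0, -0.041], 4.5]
[[-11.83, 0.38, 0.12], [0.0, 0.0, -0.041], 4.5]
[[-12.53, 0.41, 0.12], [0.0, 0.0, -0.041], 4.5]
[[-13.23, 0.43, 0.12], [0.0, 0.0, -0.041], 4.5]
[[-13.93, 0.46, 0.12], [0.0, 0.0, -0.041], 4.5]
[[-14.63, 0.49, 0.12], [0.0, 0.0, -0.041], 4.5]
[[-15.33, 0.52, 0.12], [0.0, 0.0, -0.041], 4.5]
[[-16.03, 0.55, 0.12], [0.0, 0.0, -0.041], 4.5]
[[-16.73, 0.58, 0.12], [0.0, 0.0, -0.041], 4.5]
```

>>> play_rows(
  moves=[
    [[-0.7,-0.03,0],[0,0,-0.022],4.5],
    [[-1.35,-0.04,0],[0,0,-0.041],4.5],
    [[-1.9,-0.02,0],[0,0,-0.041],4.5],
    [[-2.4,-0.01,0],[0,0,-0.041],4.5],
    [[-2.9,0.01,0],[0,0,-0.041],4.5],
    [[-3.4,0.03,0],[0,0,-0.041],4.5],
    [[-3.9,0.05,0],[0,0,-0.041],4.5],
    [[-3.9,0.05,0],[0,0,-0.041],4.5],
  ],
)

```text
time: 7.35
ee_pos: [0.4804, 0.0948, 0.0164]
eef_rot: [0.669, 0.743, -0.0, 0.0]
ft_force: [0.1, -0.1, -0.7]
width: 0.0452
```

```bash
python3 - <<'E'
from h import *
me();c=camera('scene')
im=cv2.resize(c['frame'][:,:,::-1][150:330,200:480],None,fx=2.8,fy=2.8)
rx=-.094;ry=0;th=0
t=[*(T2(BAY,[[rx+.06*np.cos(th),ry+.06*np.sin(th),0]])[0][:2]),BAY[2]+th]
for p in proj(c,T2(np.array(t)-[.004,.0014,0],box(-.06,.06,-.045,.045,0,.045))): cv2.circle(im,tuple(np.int32((p-[200,150])*2.8)),2,(0,255,0),-1)
cv2.imwrite('pics/s4.png',im)
W=[(-.094+.007*i,0,0) for i in range(1,22)]
rows([toolpose(*w) for w in W],4.5)
E
```

```text
7.35 [0.4804 0.0948 0.0164] yaw 1.676 zax [-0.    -0.001 -1.   ] F [ 0.1 -0.1 -0.7] 0.04522757297990173
[[-0.62, 0.05, 0.08], [-0.001, 0.001, -0.0], 4.5]
[[-1.32, 0.05, 0.08], [-0.001, 0.001, -0.0], 4.5]
[[-2.02, 0.05, 0.08], [-0.001, 0.001, -0.0], 4.5]
[[-2.72, 0.05, 0.08], [-0.001, 0.001, -0.0], 4.5]
[[-3.42, 0.05, 0.08], [-0.001, 0.001, -0.0], 4.5]
[[-4.12, 0.05, 0.08], [-0.001, 0.001, -0.0], 4.5]
[[-4.82, 0.05, 0.08], [-0.001, 0.001, -0.0], 4.5]
[[-5.52, 0.05, 0.08], [-0.001, 0.001, -0.0], 4.5]
[[-6.22, 0.05, 0.08], [-0.001, 0.001, -0.0], 4.5]
[[-6.92, 0.05, 0.08], [-0.001, 0.001, -0.0], 4.5]
[[-7.62, 0.05, 0.09], [-0.001, 0.001, -0.0], 4.5]
[[-8.32, 0.05, 0.09], [-0.001, 0.001, -0.0], 4.5]
[[-9.02, 0.05, 0.09], [-0.001, 0.001, -0.0], 4.5]
[[-9.72, 0.05, 0.09], [-0.001, 0.001, -0.0], 4.5]
[[-10.42, 0.05, 0.09], [-0.001, 0.001, -0.0], 4.5]
[[-11.12, 0.05, 0.09], [-0.001, 0.001, -0.0], 4.5]
[[-11.82, 0.05, 0.09], [-0.001, 0.001, -0.0], 4.5]
[[-12.52, 0.05, 0.09], [-0.001, 0.001, -0.0], 4.5]
[[-13.22, 0.05, 0.09], [-0.001, 0.001, -0.0], 4.5]
[[-13.92, 0.05, 0.09], [-0.001, 0.001, -0.0], 4.5]
[[-14.62, 0.05, 0.09], [-0.001, 0.001, -0.0], 4.5]
```

View pics/s4.png

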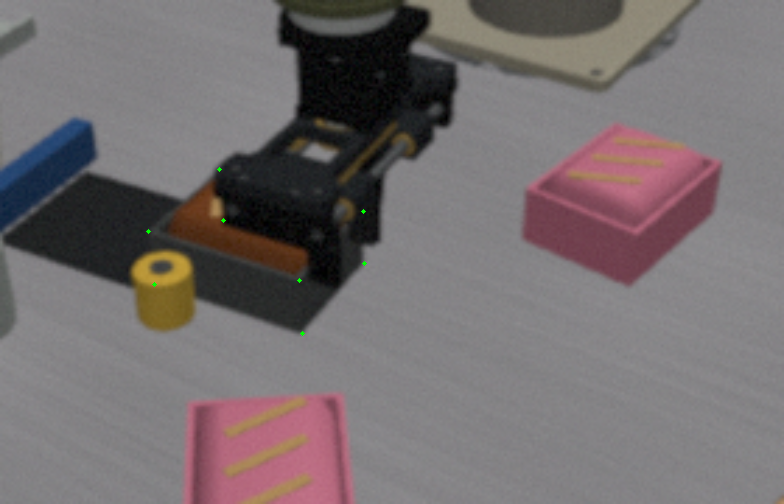

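Nose is entering the gap, close to the prediction; no force. Going on.

>>> play_rows(
  moves=[
    [[-0.6,0.02,0],[0,0,0],4.5],
    [[-1.1,0.02,0],[0,0,0],4.5],
    [[-1.6,0.02,0],[0,0,0],4.5],
    [[-2.1,0.02,0],[0,0,0],4.5],
    [[-2.6,0.02,0],[0,0,0],4.5],
    [[-3.1,0.02,0],[0,0,0],4.5],
    [[-3.6,0.02,0],[0,0,0],4.5],
    [[-4.1,0.02,0],[0,0,0],4.5],
  ],
)

```text
time: 8.4
ee_pos: [0.4849, 0.0547, 0.0165]
eef_rot: [0.669, 0.744, -0.0, 0.0]
ft_force: [1.3, 2.1, -2.2]
width: 0.0451
```

```bash
python3 - <<'E'
from h import *
me();c=camera('scene')
im=cv2.resize(c['frame'][:,:,::-1][150:330,150:430],None,fx=2.8,fy=2.8)
rx=-.053;ry=0;th=0
t=[*(T2(BAY,[[rx+.06*np.cos(th),ry+.06*np.sin(th),0]])[0][:2]),BAY[2]+th]
for p in proj(c,T2(np.array(t)-[.004,.0014,0],box(-.06,.06,-.045,.045,0,.045))): cv2.circle(im,tuple(np.int32((p-[150,150])*2.8)),2,(0,255,0),-1)
cv2.imwrite('pics/s5.png',im)
rows([toolpose(-.053+.007,0,0)],4.5)
E
```

```text
8.4 [0.4849 0.0547 0.0165] yaw 1.6768 zax [-0. -0. -1.] F [ 1.3  2.1 -2.2] 0.04508042266495961
[[-0.61, -0.0, 0.1], [-0.0, 0.0, -0.0], 4.5]
```

View pics/s5.png

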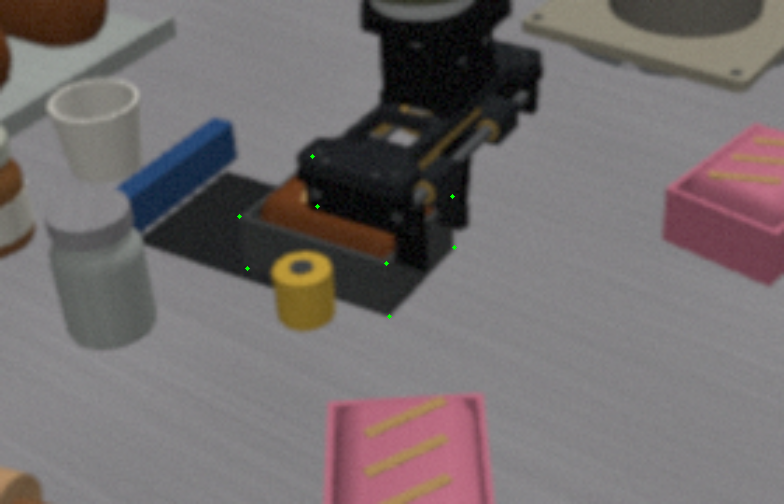

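>>> play_rows(
  moves=[
    [[-0.6,0,0],[0,0,0],4.5],
    [[-1.2,0,0],[0,0,0],4.5],
    [[-1.8,0,0],[0,0,0],4.5],
    [[-2.4,0,0],[0,0,0],4.5],
    [[-3,0,0],[0,0,0],4.5],
    [[-3.6,0,0],[0,0,0],4.5],
    [[-4.2,0,0],[0,0,0],4.5],
    [[-4.8,0,0],[0,0,0],4.5],
  ],
)

```text
time: 9.45
ee_pos: [0.4901, 0.007, 0.0166]
eef_rot: [0.669, 0.744, 0.0, 0.0]
ft_force: [0.1, 2.2, 0.0]
width: 0.0446
```

```bash
python3 - <<'E'
from h import *
me();c=camera('scene');save(c,'s6.png')
rows([toolpose(x,0,0) for x in (.03,.045,.048)],4.5)
c=camera('top');save(c,'t6.png')
E
```

```text
9.45 [0.4901 0.007  0.0166] yaw 1.6768 zax [ 0. -0. -1.] F [0.1 2.2 0. ] 0.044604517888595194
[[-3.39, -0.01, 0.11], [0.0, 0.001, -0.0], 4.5]
[[-4.89, -0.01, 0.11], [0.0, 0.001, -0.0], 4.5]
[[-5.19, -0.01, 0.11], [0.0, 0.001, -0.0], 4.5]
```

View pics/s6.png

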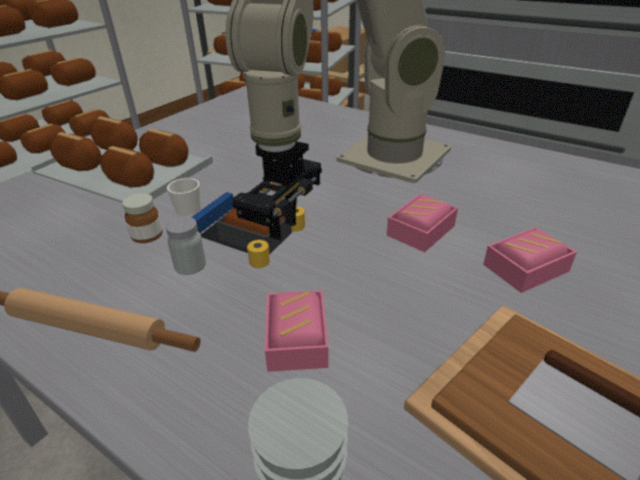

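View pics/t6.png

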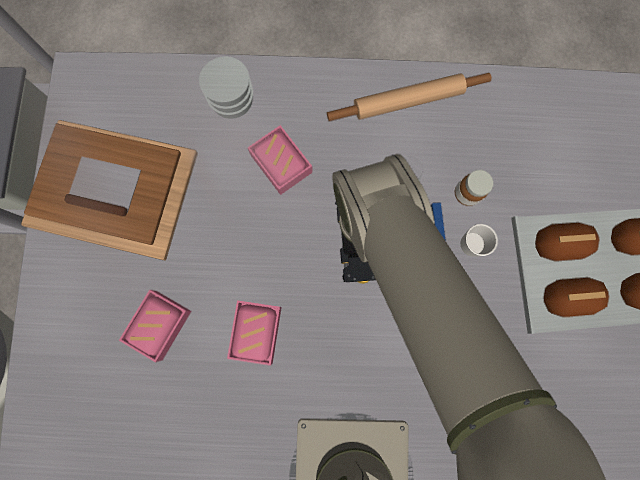

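>>> play_rows(
  moves=[
    [[-0.6,0,0],[0,0,0],4.5],
    [[-1.2,0,0],[0,0,0],4.5],
    [[-1.8,0,0],[0,0,0],4.5],
    [[-2.4,0,0],[0,0,0],4.5],
    [[-3,0,0],[0,0,0],4.5],
    [[-3.6,0,0],[0,0,0],4.5],
    [[-4,0,0],[0,0,0],4.5],
    [[-4.3,0,0],[0,0,0],4.5],
  ],
)

```text
time: 10.55
ee_pos: [0.4946, -0.0356, 0.0165]
eef_rot: [0.669, 0.744, -0.0, -0.0]
ft_force: [-1.1, 3.4, 0.1]
width: 0.0448
```

>>> play_rows(
  moves=[
    [[-0.15,0,0],[0,0,0],4.5],
    [[-0.3,0,0],[0,0,0],4.5],
    [[-0.45,0,0],[0,0,0],4.5],
  ],
)

```text
time: 10.92
ee_pos: [0.495, -0.0398, 0.0165]
eef_rot: [0.669, 0.744, -0.0, 0.0]
ft_force: [-0.3, 3.1, 0.7]
width: 0.0446
```

>>> play_rows(
  moves=[
    [[-0.1,0,0],[0,0,0],4.5],
    [[-0.2,0,0],[0,0,0],4.5],
    [[-0.3,0,0],[0,0,0],4.5],
  ],
)

```text
time: 11.3
ee_pos: [0.4952, -0.0418, 0.0165]
eef_rot: [0.668, 0.744, 0.0, -0.0]
ft_force: [-1.6, 7.9, 0.5]
width: 0.0447
```

>>> play_rows(
  moves=[
    [[-0.1,0,0],[0,0,0],4.5],
    [[-0.2,0,0],[0,0,0],4.5],
  ],
)

```text
time: 11.55
ee_pos: [0.4952, -0.0419, 0.0165]
eef_rot: [0.668, 0.744, 0.001, -0.001]
ft_force: [-4.2, 14.0, 3.7]
width: 0.0448
```

>>> play_rows(
  moves=[
    [[0.3,0,0],[0,0,0],4.5],
    [[1,0,0],[0,0,0],4.5],
    [[2.5,0,0],[0,0,0],4.5],
    [[5,0,-2],[0,0,0],4.5],
    [[7,0,-6],[0,0,0],4.5],
    [[10,0,-11],[0,0,0],4.5],
    [[15,0,-16],[0,0,0],4.5],
    [[20,0,-20],[0,0,0],4.5],
  ],
)

```text
time: 12.55
ee_pos: [0.4743, 0.1495, 0.2136]
eef_rot: [0.668, 0.744, 0.001, 0.001]
ft_force: [0.9, -0.1, -0.4]
width: 0.0449
```

>>> play_rows(
  moves=[
    [[5,0,0],[0,0,0],4.5],
    [[10,0,0],[0,0,0],4.5],
    [[14,0,0],[0,0,0],4.5],
    [[14,0,0],[0,0,0],4.5],
  ],
)

```text
time: 13.05
ee_pos: [0.4574, 0.291, 0.2118]
eef_rot: [0.666, 0.746, 0.001, -0.001]
ft_force: [-0.6, 0.1, 0.5]
width: 0.0452
```

```bash
python3 - <<'E'
from h import *
me()
p0=[*T2(BAY,[[.105,0,0]])[0][:2],BAY[2]]
for n in('top','scene'):
    c=camera(n);save(c,n+'7.png')
    t=fittin(c,p0);print(n,t,rel(BAY,t[0]))
    for q in ['shaker','jar','cup']:
        print(q,[(np.round(r['at']),round(r['conf'],2)) for r in masks_of(c,q)[:1]])
E
```

```text
13.05 [0.4574 0.291  0.2118] yaw 1.6844 zax [ 0.     0.002 -1.   ] F [-0.6  0.1  0.5] 0.045238896266331936
top (array([ 0.50243867, -0.11189684, -1.45767244]), np.float64(108.8), np.float64(2477.0)) [ 0.1051672  -0.00011523  0.00782756]
shaker [(array([407., 179.]), 0.58)]
jar [(array([471., 188.]), 0.9)]
cup [(array([478., 243.]), 0.6)]
scene (array([ 0.49897982, -0.11463319, -1.48948876]), np.float64(95.50980392156862), np.float64(2643.0)) [ 0.10752486 -0.00384253 -0.02398876]
shaker [(array([234., 220.]), 0.64)]
jar [(array([142., 220.]), 0.7)]
cup [(array([184., 193.]), 0.75)]
```

View pics/top7.png

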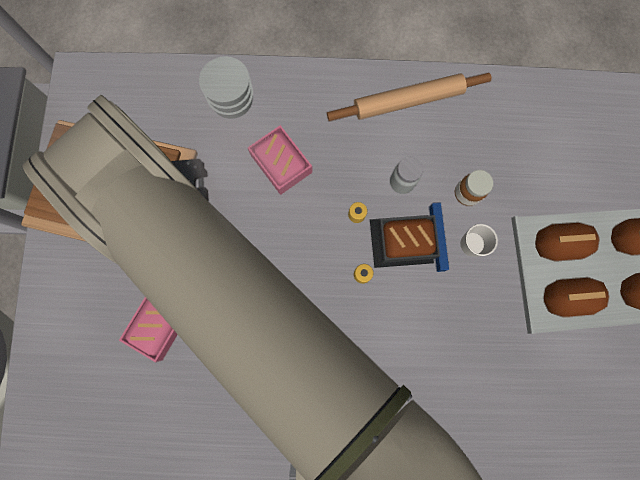

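View pics/scene7.png

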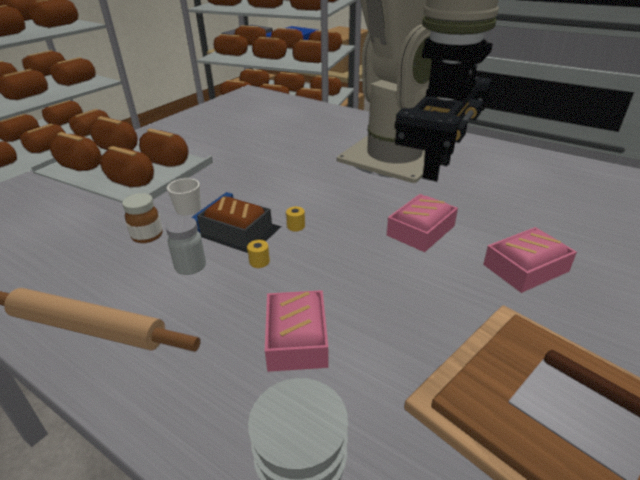

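The tin at (410,239) in the top picture sits against the stop. The shaker, jar and cup look unmoved: the 'shaker' hit at (234,220) in the scene picture is the tin, and the shaker itself still stands at (185,246). The robot is clear of everything.

```bash
python3 -c "
from h import *
me();print(close_job())"
```

```text
13.55 [0.4606 0.2853 0.2104] yaw 1.6758 zax [ 0. -0. -1.] F [ 1.1 -0.2 -1. ] 0.04472730037008438
the job is handed in; nothing more can be done
None
```

I pushed the tin with two part-open fingers against its rear face. It went along a shallow S-curve to line it up, through the posts and on until it met the blue stop, where the force rose to about 14 N. I then backed off, lifted clear and handed the job in at about 13.5 s.

**Tin position:** The last top-camera fit puts the tin at x = 105 mm, y = 0 mm and 0.01 rad in the bay's frame. The scene-camera fit gave 107.5 mm, −4 mm and −0.02 rad. That camera read about 4 mm off from the start, and both fits are inside the limits.

**Passing the gap:** The top view was blocked by the arm during the push. I judged the passage through the gap from the scene pictures and the measured finger position. Sideways forces at each stop stayed at 1–2 N until the final press (about 4 N).

**Bystanders:** The shaker, jar and cup appear within 1–3 pixels of where they started. One check disagreed: in the last scene picture the network gave the tin's position (234, 220) as the shaker. By eye, the real shaker still stood at about (185, 246), its original place.

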